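Tighten the pasta roller's clamp screw with a hex key

TASK

Take the red T-handled hex key out of its wooden holder and seat it fully home in the recessed hex socket of the clamp screw on the pasta roller's base before you start tightening; you will have to feel for the hexagon, pressing only gently. Then turn the screw clockwise (seen from above) until it just comes up against its stop, without forcing it, and let go of the key, leaving it standing upright and fully home in the socket. Leave the mug, the spice jar and the tin where they are.

Things in the scene. Friction and masses are not known exactly. Their poses are not given: they have to be found in the camera images.
- hex_key: T-handled hex key, 0.15 kg, standing upright in the holder. Origin: centre of the tip's end face; z runs up the shank to the handle, x along the T-handle. Steel hexagonal shank 77 mm long, 17 mm across flats (19.6 mm across corners), corners at 0, 60, 120.. deg from the key's x, flats facing y. Above it the red handle, 77 to 105 mm above the tip.
- key_tip (a point): Centre of the hex key's tip end face. The last 2 mm of the shank are reduced to 14.8 mm across flats, so that the tip alone dips about 2 mm into the socket at any angle.
- key_grip (a point): Centre of the red handle bar, 91 mm above the tip on the key's axis. The bar is 72 mm long along the key's x, 20 mm thick along its y and 28 mm high; grip it across the 20 mm (fingers closing along the key's y).
- key_holder: Wooden block 70 x 70 x 50 mm, fixed to the worktop; a round hole of 24 mm in the middle of its top, 42 mm deep, holds the key upright. Origin: centre of its underside.
- pasta_roller: Hand pasta roller, fixed. Origin: centre of the underside of its grey base plate (140 mm along x, 270 mm along y, 12 mm thick). Roller unit, 90 mm high, at y = -25 to +130 mm. At y = -90 mm an aluminium boss, 54 mm across, rim 46 mm above the worktop; in its 40 mm counterbore the clamp screw's head (32 mm across) sits 6 mm below the rim, its axis vertical.
- socket_mouth (a point): Centre of the mouth of the hex socket in the screw's head, 40 mm above the worktop. The socket is 18 mm across flats, 16 mm deep. How its hexagon is turned about the axis is not measured, differs each time and does not follow from the joint value: feel for it. The key goes in only within about 6 deg of a fitting angle; there is one every 60 deg.
- socket_floor (a point): Centre of the flat floor of the hex socket, on the screw's axis, 24 mm above the worktop. The key is fully home when its tip stands on it.
- clamp_screw (a joint): Turn of the clamp screw in rad: grows as it is turned clockwise seen from above; starts loose between 0.05 and 0.35, comes up against its hard stop at 1.2 (tight). Turning takes about 0.08 N m; it stays where it is left and does not rise or sink as it turns.
- mug: Small blue mug, 53 mm high, loose bystander. Origin: underside.
- spice_jar: Spice jar with a black cap, 44 mm across, 96 mm high, loose bystander. Origin: underside.
- tin: Flat round tin, 86 mm across, 40 mm high, loose bystander. Origin: underside.
Mind the look-alikes: they are no part of the job. What is meant by the hex_key is not black or orange, and is the smaller of those in its own colour.

How it is judged:
By the outcome, as a careful person would: the job done as asked, in the order asked, and still so for the second after the job is handed in, with the robot touching nothing.
It also fails if it takes over 58 s, if anything falls off the work surface, if the arm or the gripper's body presses on something with over 40 N, if the wrist force passes 120 N, or if a joint passes its speed limit or range.

ROBOT

A 6-joint arm with a two-finger parallel gripper is mounted at the origin on a cart in front of the work surface, level with it; the furniture and walls round the work are solid. World frame = base frame: x ahead of the robot, y to its left, z up, the work surface at z = 0. Lengths are in m, angles in rad, forces in N, time in s.
With the tool pointing down it reaches from about 0.375 to 0.9 m from the base axis. Payload 3.1 kg.
Tool frame: the origin (TCP) lies at the centre of the arm's flange, where the gripper is bolted on; the fingertips stand robot.tip_extent ahead of it and the grasp point (between the pads) lies 164 mm ahead of it (robot.tip_extent is the distance from the TCP to the fingertips, in m); z points along the fingers, y is the line along which they close (so a half turn about z gives the same grasp; the last joint's range is limited). The gripper opens to 87 mm and grips with 3 to 60 N. Pads are 19 mm wide; open, the fingers measure 117 mm over their backs; the gripper's body (75 mm by 190 mm) begins 51 mm behind the grasp point.
Start: joints at [-1.31, 0.527, 1.433, -0, 1.181, -0.178], TCP at [0.266, -0.565, 0.405] pointing down, gripper open.
Joint ranges: [-3.08, 3.08], [-0.75, 2.2], [0.22, 2.44], [-1.43, 4.57], [0, 2.65], [-2.85, 2.85]. Speed limits (rad/s): [2.79, 2.79, 3.14, 3.14, 3.14, 3.14].

INTERFACE

Orientations are given as a unit quaternion [x, y, z, w].
In Python, from rig import get_obs, camera, hand_in, cut_out, robot gives the robot as it stands.
- The arm moves only by the tool step_arm, never from a script. Its argument "rows" is a list of rows, each a list of 6 numbers: the shift along the world's x, y, z in m, then the turn, a rotation vector about the world's x, y, z in degrees. A call has 1 to 12 rows; each row shifts and turns the commanded pose from where the row before left it; what a row does not reach is not made up. A row lasts 1/8 s, in which the tool goes at most 62.5 mm and 10.7 degrees, less where a joint would pass 70% of its speed; a pose out of reach is approached as far as the arm can. A call is refused whole if a number of a shift passes 0.0625 or a number of a turn 10.7, either way. A call with a gripper value outside its range is refused whole. "jaw" is the finger opening in m, from 0 to 0.087, set as the call begins (left out, the last holds). The fingers move at their own pace and stop on an object; "squeeze" is the grip in N (left out, the last holds). Time passes only in rows, so rows that do not move let the fingers close. It gives the time, the measured TCP pose, the force, the opening and the grip force at its end, in the units of the state.
- get_obs(): the state, without advancing time (a new reading comes with each control period).
- camera(name): name is "scene" or "side" or "wrist"; returns a dict with "pixels" (420x560x3 uint8, blue, green, red), "depth" (420x560 float32, m along the optical axis (not along the pixel's ray), 0 where there is no reading), "fov_y" (degrees; the focal length in pixels is half the picture's height over the tangent of half this angle, whatever the lens; pixels are square), "cx", "cy" (the principal point, pixels), "extrinsics" (4x4, takes a point from camera to world coordinates); the wrist camera has in their place "mount" (4x4, takes a point from camera to tool coordinates, whose origin is the TCP and whose axes are the flange's). Camera axes: x right, y up, looking along -z (the intrinsics and any distortion apply to the point x, -y, -z); pixel columns grow to the right and rows downward; lengths in m; the calibration is good to about 2 mm. A picture is of the moment at which its call begins: read the wrist's pose just before it.
- hand_in(): hands the job in; it is judged then, once.
Trained networks look in the newest picture that a camera, given by its name, has taken for a name from the list of things; names that differ only in an ending like _2 or _b are one class to them, and where a whole thing is asked for, a point or a joint stands for the part that bears it (a point fixed in the world has none). Each returns a list of dicts, best first, with "confidence" (0 to 1); they miss things now and then, are a little off and sometimes report something else, mostly with a low value. They report only what shows in the picture. A call takes as long as a camera call. They do not tell look-alikes from the thing itself.
- cut_out(label, camera): "region" (420x560 bool, what is visible of it) and "extent" ([centre column, centre row, width, height] in pixels, round what is visible of it).
The state is a dict: "time": time; "q": joint angles; "joint_velocities": joint speeds; "joint_torque": joint torques, N m; "position": TCP position; "tool_rot": TCP orientation; "ft_force": force on the tool from outside, world axes, zero at the start; "moment": the same for the moment, N m; "grip_width": finger opening in m; "grip_force": force on a finger pad.
Only numpy, scipy, OpenCV 4.12 (cv2) and the standard library are available. Lean on these libraries where they do the work, as an engineer would, in place of code of your own. Each camera call takes 0.05 s, during which the arm holds its last target. There are 200 camera calls.

## Working session

There is one attempt and no reset: what is moved stays moved. The work goes in short steps, Python scripts to look and compute and a tool call to move; the robot and the scene stay as the last step left them, time stands still between calls to the robot, and variables do not carry over. Pictures are saved under pics/ and viewed, at most 10 in all, crops included, and the job is handed in when it is done.

Besides the shell and the picture viewer there is one more tool, called after "Emit:" as name(argument=value, ...), one argument or row to a line, values as JSON. step_arm: Moves the arm, as the interface text tells. Its arguments: {"type":"object","properties":{"rows":{"type":"array"},"jaw":{"type":"number"},"squeeze":{"type":"number"}},"required":["rows"]}

```bash
mkdir -p pics
cat > h.py <<'E'
import numpy as np, cv2
from rig import get_obs, camera, hand_in, cut_out, robot
from scipy.spatial.transform import Rotation as R
def T_of(c,o=None):
    if 'extrinsics' in c: return np.array(c['extrinsics'])
    T=np.eye(4);T[:3,:3]=R.from_quat(o['tool_rot']).as_matrix();T[:3,3]=o['position']
    return T@np.array(c['mount'])
def cloud(c,o=None):
    d=c['depth'];h,w=d.shape;f=h/2/np.tan(np.radians(c['fov_y'])/2)
    v,u=np.mgrid[:h,:w]
    P=np.stack([(u-c['cx'])/f*d,-(v-c['cy'])/f*d,-d,np.ones_like(d)],-1)@T_of(c,o).T
    P=P[...,:3];P[d==0]=np.nan
    return P
E
ls
python3 - <<'E'
from h import *
o=get_obs();print(o)
print(robot, getattr(robot,'tip_extent',None))
for n in ["scene","side"]:
    c=camera(n);print({k:v for k,v in c.items() if k not in('pixels','depth')})
    cv2.imwrite(f'pics/{n}.png',c['pixels']);P=cloud(c)
    np.save(n+'.npy',P);np.save(n+'_px.npy',c['pixels'])
    for l in["hex_key","key_holder","pasta_roller","mug","spice_jar","tin"]:
        for r in cut_out(l,n):
            m=r['region'];q=P[m]
            print(n,l,round(r['confidence'],2),np.round(r['extent']),np.round(np.nanmedian(q,0),3),np.round(np.nanpercentile(q[:,2],98),3))
E
```

```text
h.py
pics
{'time': 0.0, 'q': array([-1.30948567e+00,  5.28466534e-01,  1.43392661e+00,  2.76837649e-05,
        1.18139791e+00, -1.78480230e-01]), 'joint_velocities': array([-0.00066844, -0.00070869,  0.00023484, -0.00019924,  0.00082572,
       -0.00050836]), 'joint_torque': array([-3.10365449e-04, -4.40039563e+01, -1.76591080e+01,  6.35489845e-02,
        5.82904718e-02, -1.60587906e-04]), 'position': array([ 0.26604199, -0.56515976,  0.40376325]), 'tool_rot': array([ 9.75920821e-01,  2.18122312e-01, -3.27215217e-05, -1.09878300e-03]), 'ft_force': array([-1.00850545,  0.66793628,  0.30963499]), 'moment': array([-0.01413552,  0.03917367,  0.02132655]), 'grip_force': 0.0, 'grip_width': 0.08689860751491078}
<Robot object at 0x7fec5e767e00> 0.1822
{'fov_y': 48.90754514536274, 'cx': 277.1570800775665, 'cy': 214.2317697199509, 'extrinsics': array([[ 0.481245  ,  0.42271637, -0.76792846, -0.42043012],
       [-0.87641641,  0.24926417, -0.41202141, -0.62241772],
       [ 0.01724885,  0.87130835,  0.4904327 ,  0.67768805],
       [ 0.        ,  0.        ,  0.        ,  1.        ]])}

[... 1232 characters left out ...]
6  0.092] 0.107
side hex_key 0.77 [190. 217.  43.  50.] [ 0.363 -0.069  0.118] 0.137
side key_holder 0.85 [250. 291.  34.  42.] [ 0.468 -0.297  0.048] 0.053
side key_holder 0.38 [249. 269.  35.  32.] [ 0.468 -0.274  0.103] 0.114
side key_holder 0.22 [260. 168.  61.  78.] [0.545 0.172 0.04 ] 0.089
side pasta_roller 0.74 [257. 165.  58.  78.] [0.544 0.173 0.038] 0.089
side mug 0.79 [320. 225.  23.  28.] [ 0.66  -0.092  0.037] 0.053
side mug 0.65 [261. 167.  62.  79.] [0.545 0.172 0.04 ] 0.089
side spice_jar 0.93 [332. 285.  23.  48.] [ 0.637 -0.321  0.067] 0.098
side spice_jar 0.28 [293. 342.  48.  47.] [ 0.536 -0.424  0.036] 0.04
side tin 0.73 [292. 342.  46.  46.] [ 0.536 -0.425  0.036] 0.04
```

View pics/scene.png

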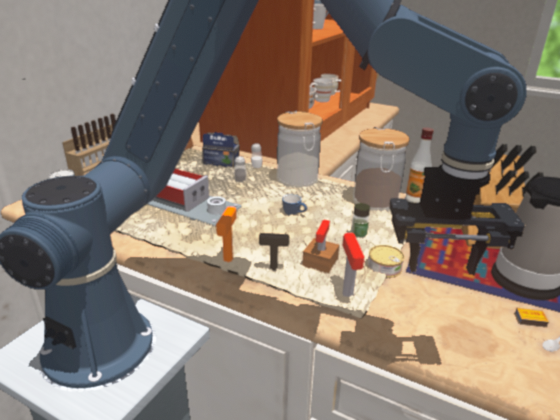

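View pics/side.png

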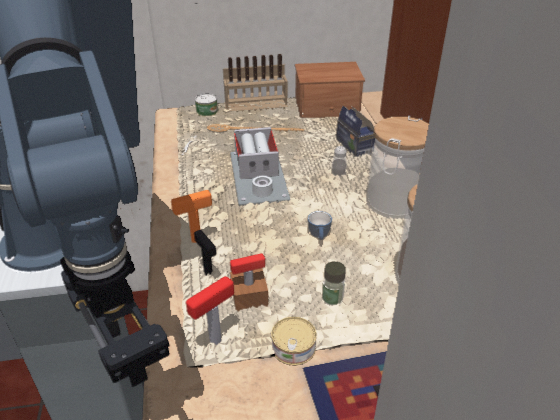

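Candidates for the hex key in side.png: large red (211,297), small red in the wooden holder (248,264), black (206,245), orange (192,204). The small red one in the holder is the one meant. I'll check it in a crop and measure the key, holder and boss.

```bash
cat > m.py <<'E'
from h import *
def rect(q):
    (c,s,a)=cv2.minAreaRect((q[:,:2]*1000).astype(np.float32)); return np.round(c,1),np.round(s,1),round(a,1)
if __name__=='__main__':
  for n in ["scene","side"]:
    P=np.load(n+'.npy');px=np.load(n+'_px.npy').astype(int)
    b,g,r=px[...,0],px[...,1],px[...,2]
    near=np.hypot(P[...,0]-.468,P[...,1]+.276)<.06
    m=near&(P[...,2]>.108)&(P[...,2]<.125)&(r>120)&(g<80)
    print(n,'handle top',m.sum(),rect(P[m]),P[m].mean(0),)
    m=near&(abs(P[...,2]-.05)<.003)
    print('holder top',m.sum(),rect(P[m]))
    box=(abs(P[...,0]-.545)<.12)&(P[...,1]<.2)&(P[...,1]>-.02)
    m=box&(abs(P[...,2]-.046)<.004)
    v,u=np.nonzero(m);print('rim',m.sum(),u.min(),u.max(),v.min(),v.max(),rect(P[m]),P[m].mean(0))
    m=(abs(P[...,0]-.545)<.15)&(abs(P[...,1]-.17)<.2)&(abs(P[...,2]-.012)<.003)
    print('plate',m.sum(),rect(P[m]))
  P=np.load('side_px.npy')
  cv2.imwrite('pics/crop.png',cv2.resize(P[120:350,160:310],None,fx=3.4,fy=2.6*1.0,interpolation=cv2.INTER_CUBIC))
E
python3 m.py
```

```text
scene handle top 106 (array([ 466.6, -271.9]), array([64.6, 17.5]), 10.0) [ 0.46269593 -0.27294057  0.11191145]
holder top 399 (array([ 470. , -270.1]), array([75.8, 70.4]), 2.9)
rim 144 180 225 188 205 (array([541. , 134.9]), array([107.1, 104.1]), 74.1) [0.54503805 0.13496313 0.04519121]
plate 1319 (array([545.1, 142.9]), array([344.7, 299.5]), 89.9)
side handle top 236 (array([ 468.1, -269.3]), array([69.8, 21.1]), 8.1) [ 0.46815279 -0.27080407  0.11186442]
holder top 611 (array([ 468.6, -269.3]), array([69.8, 71.2]), 2.9)
rim 209 239 278 165 188 (array([548.5, 126. ]), array([103.8, 109.1]), 88.1) [0.54921539 0.13582374 0.04552544]
plate 2179 (array([545.1, 169.7]), array([398.9, 299.8]), 90.0)
```

View pics/crop.png

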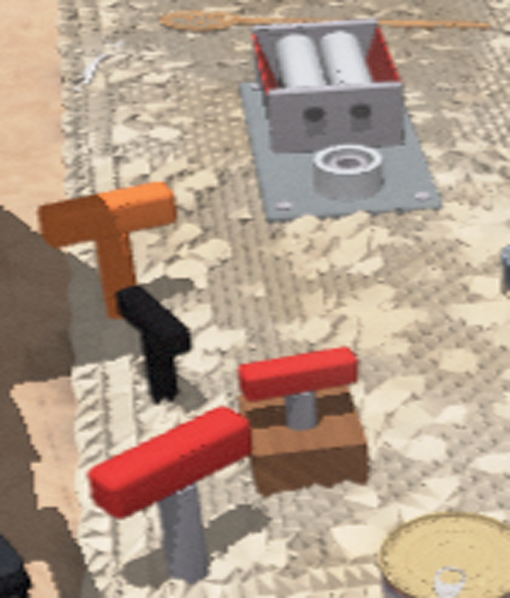

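The crop shows the small red T-key in the wooden holder (crop 300,375), the large red one at (170,455), black at (155,340) and orange at (110,225). The boss with its counterbore is at (348,170). The choice stands, so I'll move above the key.

Emit:
step_arm(
  rows=[
    [0.034,0.049,0,0,0,-2.7],
    [0.034,0.049,0,0,0,-2.7],
    [0.034,0.049,0,0,0,-2.7],
    [0.034,0.049,0,0,0,-2.7],
    [0.034,0.049,0,0,0,-2.7],
    [0.032,0.05,0,0,0,-2.7],
    [0,0,0,0,0,0],
    [0,0,0,0,0,0],
  ],
  jaw=0.087,
)

```text
time: 1.7
position: [0.4682, -0.2706, 0.4049]
tool_rot: [0.997, 0.079, 0.0, 0.0]
ft_force: [0.1, 0.3, -0.7]
grip_width: 0.0869
grip_force: 0.0
```

Run:
```python
from m import *
o=get_obs();c=camera('wrist');P=cloud(c,o)
print(o['position'],o['tool_rot'],o['ft_force'],o['q'],o['time'])
cv2.imwrite('pics/w1.png',c['pixels'])
px=c['pixels'].astype(int);g,r=px[...,1],px[...,2]
near=np.hypot(P[...,0]-.468,P[...,1]+.270)<.06
m=near&(P[...,2]>.105)&(P[...,2]<.125)&(r>120)&(g<90)
print(m.sum(),rect(P[m]),P[m].mean(0))
m=near&(abs(P[...,2]-.05)<.004);print(m.sum(),rect(P[m]))
print(np.array(c['mount']).round(3))
```

```text
[ 0.46821649 -0.27055518  0.40490768] [9.96867833e-01 7.90842329e-02 1.66482825e-05 4.55618491e-04] [ 0.14396914  0.30076485 -0.67326116] [-7.30561017e-01  4.14113486e-01  1.64432316e+00 -6.84352512e-04
  1.08247331e+00  6.82222344e-01] 1.7
1130 (array([ 469.6, -266.1]), array([67.8, 19.4]), 9.4) [ 0.47297199 -0.26630814  0.11204826]
2492 (array([ 469.9, -266.1]), array([70.4, 70.1]), 2.1)
[[-0.     0.964  0.267  0.072]
 [ 1.     0.001 -0.001 -0.001]
 [-0.001  0.267 -0.964  0.02 ]
 [ 0.     0.     0.     1.   ]]
```

View pics/w1.png

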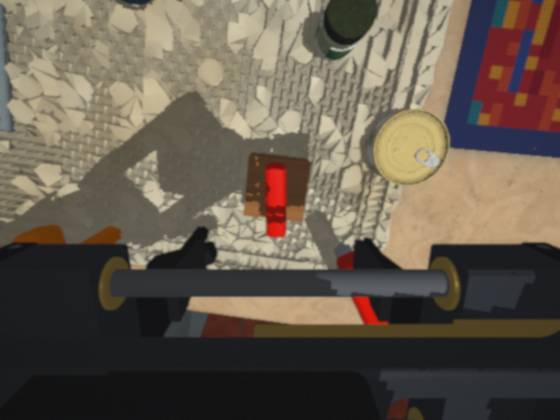

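The wrist view shows the small key's handle at (277,200), square to the fingers and clear of the neighbours. Next I descend and grip.

Emit:
step_arm(
  rows=[
    [0.001,0.0025,-0.045,0,0,0],
    [0,0,-0.045,0,0,0],
    [0,0,-0.03,0,0,0],
    [0,0,-0.02,0,0,0],
    [0,0,0,0,0,0],
  ],
)

```text
time: 2.38
position: [0.468, -0.2694, 0.2633]
tool_rot: [0.997, 0.077, -0.001, -0.001]
ft_force: [0.4, 0.7, 0.1]
grip_width: 0.0868
grip_force: 0.0
```

Emit:
step_arm(
  rows=[
    [0,0,0,0,0,0],
    [0,0,0,0,0,0],
    [0,0,0,0,0,0],
    [0,0,0,0,0,0],
    [0,0,0,0,0,0],
    [0,0,0,0,0,0],
  ],
  jaw=0.0,
  squeeze=30,
)

```text
time: 3.12
position: [0.4692, -0.2679, 0.2648]
tool_rot: [0.997, 0.079, 0.0, 0.0]
ft_force: [-0.3, 0.4, 0.2]
grip_width: 0.0346
grip_force: 0.0
```

Emit:
step_arm(
  rows=[
    [0,0,0,0,0,0],
    [0,0,0,0,0,0],
    [0,0,0,0,0,0],
    [0,0,0,0,0,0],
    [0,0,0,0,0,0],
  ],
)

```text
time: 3.75
position: [0.4691, -0.268, 0.2647]
tool_rot: [0.997, 0.078, -0.0, -0.0]
ft_force: [0.6, -0.1, -0.1]
grip_width: 0.0197
grip_force: 29.9
```

Emit:
step_arm(
  rows=[
    [0,0,0.02,0,0,0],
    [0,0,0.045,0,0,0],
    [0,0,0.045,0,0,0],
    [0,0,0.02,0,0,0],
    [0.0093,0.048,0,0,0,10],
    [0.0093,0.048,0,0,0,10],
    [0.0093,0.048,0,0,0,10],
    [0.0093,0.048,0,0,0,10],
    [0.0093,0.048,0,0,0,10],
    [0.0093,0.048,0,0,0,10],
    [0,0,0,0,0,0],
    [0,0,0,0,0,0],
  ],
)

```text
time: 5.25
position: [0.5247, 0.02, 0.3945]
tool_rot: [0.824, 0.566, -0.0, -0.0]
ft_force: [0.2, -0.5, -1.4]
grip_width: 0.0197
grip_force: 29.9
```

Run:
```python
from m import *
import pickle
o=get_obs();c=camera('wrist');P=cloud(c,o);np.save('w2.npy',P);np.save('w2_px.npy',c['pixels'])
pickle.dump((o,c),open('w2.pkl','wb'))
print(o['position'],o['tool_rot'],o['ft_force'],o['q'],o['time'],o['grip_width'])
cv2.imwrite('pics/w2.png',c['pixels'])
for l in ["pasta_roller","clamp_screw","hex_key"]:
    for r in cut_out(l,'wrist'):
        q=P[r['region']];print(l,round(r['confidence'],2),np.round(r['extent']),np.nanmedian(q,0).round(3))
```

```text
[0.52470071 0.02003564 0.39445801] [ 8.24112283e-01  5.66426277e-01 -4.63184949e-04 -4.75553410e-05] [ 0.20788002 -0.50132696 -1.37591422] [-1.74696082e-01  4.07332408e-01  1.69313113e+00 -6.73660656e-04
  1.04185650e+00  1.92114430e-01] 5.25 0.01969297870164603
pasta_roller 0.76 [253.  84. 178. 164.] [0.547 0.151 0.013]
clamp_screw 0.57 [275. 109.  27.  27.] [0.551 0.108 0.039]
hex_key 0.98 [280. 260.  44. 124.] [0.529 0.038 0.242]
```

View pics/w2.png

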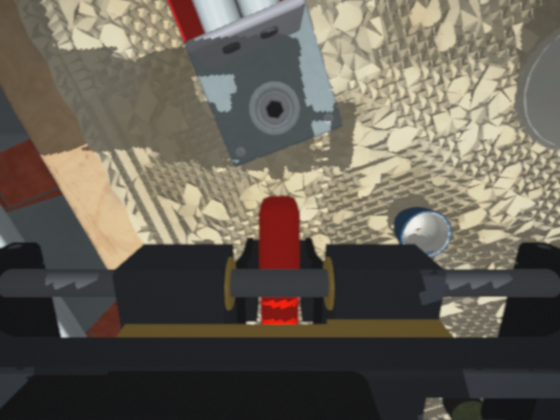

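The boss shows at (273,107) with the dark socket at its centre, and the red handle at (280,250). I'll fit the boss's axis and the key's offset in the grip.

Run:
```python
from m import *
import pickle
o,c=pickle.load(open('w2.pkl','rb'));P=np.load('w2.npy');px=c['pixels']
near=np.hypot(P[...,0]-.551,P[...,1]-.108)<.045
m=near&(abs(P[...,2]-.046)<.0035)
q=P[m];print('rim',m.sum(),q.mean(0),cv2.minEnclosingCircle((q[:,:2]*1000).astype(np.float32)))
e=cv2.fitEllipse(cv2.convexHull(np.argwhere(m)[:,::-1].astype(np.float32)));print(e)
mp=near&(P[...,2]>.03);print('boss z',np.percentile(P[mp][:,2],[5,50,95]))
hd=near&(P[...,2]<.042)&(P[...,2]>.036);q=P[hd];print('head',hd.sum(),q.mean(0),cv2.minEnclosingCircle((q[:,:2]*1000).astype(np.float32)))
f=210/np.tan(np.radians(c['fov_y'])/2);T=T_of(c,o)
def at(u,v,z):
    d=T[:3,:3]@np.array([(u-c['cx'])/f,-(v-c['cy'])/f,-1]);s=(z-T[2,3])/d[2];return T[:3,3]+s*d
print('rim centre ray',at(*e[0],.046), 'f',f)
gray=cv2.cvtColor(px,cv2.COLOR_BGR2GRAY)
sub=gray[80:140,240:310];k=(sub<45).astype(np.uint8);n,lab,st,cen=cv2.connectedComponentsWithStats(k)
for i in range(1,n):
    if st[i,4]>20: print('dark',st[i],cen[i]+[240,80],at(*(cen[i]+[240,80]),.040))
M=R.from_quat(o['tool_rot']).as_matrix()
r=(px[...,2].astype(int)>120)&(px[...,1]<80)&(P[...,2]>.2)
L=(P[r]-o['position'])@M;print('handle tool frame',np.percentile(L,[1,50,99],axis=0).round(4))
b=near.copy();v,u=np.nonzero(near)
cv2.imwrite('pics/c2.png',cv2.resize(px[75:145,235:315],None,fx=8,fy=8,interpolation=cv2.INTER_CUBIC))
```

```text
rim 979 [0.55120895 0.10754916 0.0454173 ] ((550.8172607421875, 107.089599609375), 26.94097328186035)
((273.5676574707031, 107.58856964111328), (50.87025451660156, 53.528926849365234), 175.8892364501953)
boss z [0.03809129 0.04470114 0.04661404]
head 536 [0.55093927 0.10792986 0.03948102] ((550.7393188476562, 107.12085723876953), 19.970748901367188)
rim centre ray [0.55105269 0.10749952 0.046     ] f 298.4821654623446
dark [ 27  22  15  15 170] [274.21176471 108.97058824] [0.55120893 0.10629135 0.04      ]
handle tool frame [[-0.0243 -0.0103  0.0867]
 [ 0.0176 -0.0012  0.1523]
 [ 0.0369  0.008   0.1569]]
```

View pics/c2.png

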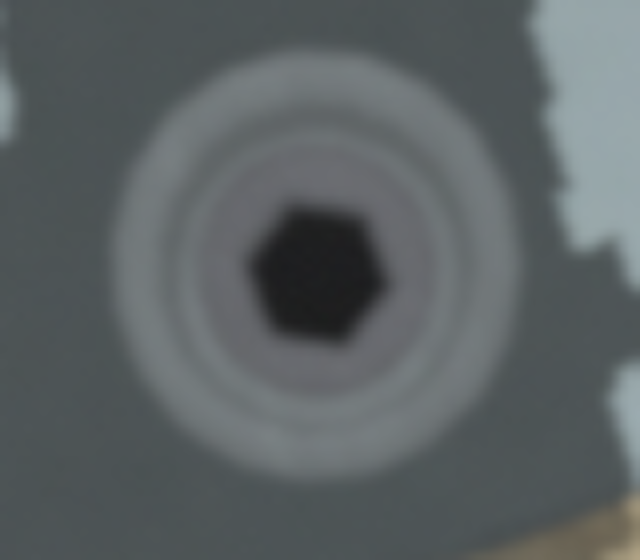

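The socket's hexagon can be seen, with corners at about 31° (mod 60) in the world, so the key needs about +22° of yaw. I'll use that as the starting angle for feeling.

Emit:
step_arm(
  rows=[
    [0.009,0.029,-0.01,0,0,7.3],
    [0.009,0.029,-0.01,0,0,7.3],
    [0.0093,0.029,-0.02,0,0,7.4],
    [0,0,-0.03,0,0,0],
    [0,0,0,0,0,0],
    [0,0,0,0,0,0],
    [0,0,0,0,0,0],
  ],
)

```text
time: 6.32
position: [0.5528, 0.1064, 0.3261]
tool_rot: [0.701, 0.713, 0.001, 0.001]
ft_force: [-0.6, -0.4, -1.2]
grip_width: 0.0201
grip_force: 29.9
```

Run:
```python
from m import *
o=get_obs();print(o['position'],o['tool_rot'],o['ft_force'],o['moment'],o['q'])
for n in ['scene','side']:
    P=np.load(n+'.npy');near=np.hypot(P[...,0]-.551,P[...,1]-.107)<.034
    m=near&(P[...,2]>.037);q=P[m];v,u=np.nonzero(m)
    print(n,m.sum(),rect(q),cv2.minEnclosingCircle((q[:,:2]*1000).astype(np.float32)))
    c=camera(n);Q=cloud(c)
    s=(np.hypot(Q[...,0]-.551,Q[...,1]-.107)<.02)&(Q[...,2]>.075)&(Q[...,2]<.13)
    print('shank',s.sum(),Q[s].mean(0) if s.any() else 0)
    x0,y0=int(u.mean()),int(v.mean())
    if n=='side': img=cv2.resize(c['pixels'][y0-60:y0+30,x0-50:x0+50],None,fx=6,fy=6,interpolation=cv2.INTER_CUBIC);cv2.imwrite('pics/s3.png',img)
```

```text
[0.55275581 0.10638023 0.32607966] [0.70133519 0.71283042 0.00091715 0.00094753] [-0.5851783  -0.39847365 -1.22854349] [-0.03406518 -0.09081444  0.04691843] [-8.36465888e-03  5.48981624e-01  1.66595273e+00  6.78928146e-07
  9.24020886e-01 -2.46219796e-02]
scene 143 (array([550.3, 102.1]), array([52.8, 52.1]), 20.2) ((549.5526123046875, 102.89787292480469), 28.353260040283203)
shank 109 [0.54763928 0.10143697 0.10225719]
side 190 (array([548.5, 104. ]), array([58.6, 50.7]), 81.3) ((549.5023803710938, 104.11567687988281), 30.125499725341797)
shank 125 [0.54888335 0.10153842 0.10320866]
```

View pics/s3.png

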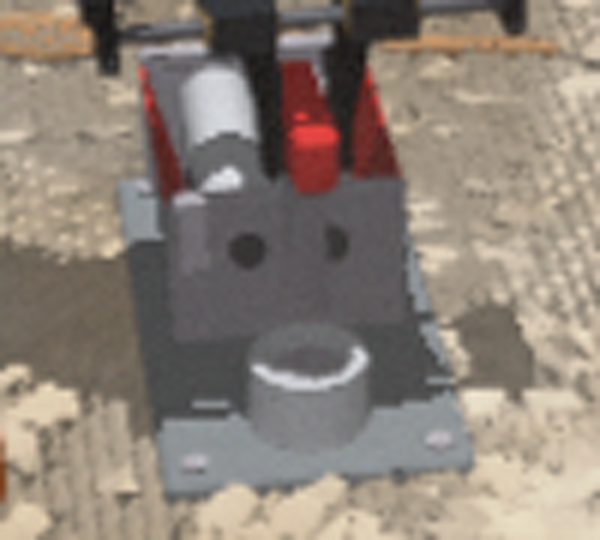

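Side crop: boss centre is at (308,370) and the handle at (313,158), so they line up to about a pixel. I'll lower gently.

Emit:
step_arm(
  rows=[
    [0,0,-0.015,0,0,0],
    [0,0,-0.01,0,0,0],
    [0,0,0,0,0,0],
    [0,0,-0.002,0,0,0],
    [0,0,0,0,0,0],
  ],
)

```text
time: 7.05
position: [0.5523, 0.107, 0.2977]
tool_rot: [0.701, 0.713, 0.0, 0.0]
ft_force: [0.3, 0.5, -1.4]
grip_width: 0.0197
grip_force: 29.9
```

Emit:
step_arm(
  rows=[
    [0,0,-0.001,0,0,0],
    [0,0,-0.001,0,0,0],
    [0,0,0,0,0,0],
  ],
)

```text
time: 7.42
position: [0.5524, 0.107, 0.2963]
tool_rot: [0.701, 0.713, 0.0, 0.0]
ft_force: [-0.2, -0.4, 1.8]
grip_width: 0.0196
grip_force: 29.9
```

Emit:
step_arm(
  rows=[
    [0,0,-0.001,0,0,0],
    [0,0,0,0,0,0],
  ],
)

```text
time: 7.68
position: [0.5523, 0.1069, 0.2946]
tool_rot: [0.701, 0.713, 0.0, 0.0]
ft_force: [-0.3, -1.2, -0.7]
grip_width: 0.0196
grip_force: 29.9
```

Emit:
step_arm(
  rows=[
    [0,0,-0.001,0,0,0],
    [0,0,-0.001,0,0,0],
    [0,0,0,0,0,0],
  ],
)

```text
time: 8.05
position: [0.5525, 0.1069, 0.2941]
tool_rot: [0.701, 0.713, 0.0, 0.001]
ft_force: [-1.1, -1.0, 9.2]
grip_width: 0.0195
grip_force: 30.0
```

Emit:
step_arm(
  rows=[
    [0,0,0,0,0,2],
    [0,0,0,0,0,2],
    [0,0,0,0,0,0],
  ],
)

```text
time: 8.43
position: [0.5527, 0.1068, 0.2941]
tool_rot: [0.675, 0.737, 0.001, 0.001]
ft_force: [-1.3, -1.7, 9.0]
grip_width: 0.0197
grip_force: 30.0
```

Emit:
step_arm(
  rows=[
    [0,0,0,0,0,-2],
    [0,0,0,0,0,-4],
    [0,0,0,0,0,-2],
    [0,0,0,0,0,0],
  ],
)

```text
time: 8.93
position: [0.5524, 0.1069, 0.2941]
tool_rot: [0.725, 0.688, 0.0, 0.001]
ft_force: [-2.0, -2.2, 10.1]
grip_width: 0.02
grip_force: 30.0
```

```bash
python3 -c "
from h import *
o=get_obs();print(o['position'],o['ft_force'],o['moment'],R.from_quat(o['tool_rot']).as_matrix()[:,:].round(4))"
```

```text
[0.55239199 0.10687971 0.29412455] [-2.01832907 -2.16076939 10.13518463] [-0.294337    0.285761    0.05986455] [[ 5.220e-02  9.986e-01  1.100e-03]
 [ 9.986e-01 -5.220e-02 -5.000e-04]
 [-4.000e-04  1.100e-03 -1.000e+00]]
```

Emit:
step_arm(
  rows=[
    [-0.0005,-0.0005,0,0,0,2],
    [-0.0005,-0.0005,0,0,0,2],
    [0,0,0,0,0,0],
  ],
)

```text
time: 9.3
position: [0.552, 0.1061, 0.2941]
tool_rot: [0.701, 0.713, 0.002, 0.001]
ft_force: [-0.5, -0.2, 7.3]
grip_width: 0.02
grip_force: 29.9
```

Emit:
step_arm(
  rows=[
    [-0.0005,-0.0005,0,0,0,0],
    [-0.0005,-0.0005,0,0,0,0],
    [0,0,0,0,0,0],
  ],
)

```text
time: 9.68
position: [0.5514, 0.1055, 0.2942]
tool_rot: [0.701, 0.713, 0.002, 0.001]
ft_force: [0.7, 1.3, 5.6]
grip_width: 0.0198
grip_force: 29.9
```

Emit:
step_arm(
  rows=[
    [0,0,0.0022,0,0,0],
    [0.001,0.001,0,0,0,0],
    [0,0,0,0,0,0],
  ],
)

```text
time: 10.05
position: [0.5512, 0.106, 0.2946]
tool_rot: [0.701, 0.713, -0.0, -0.0]
ft_force: [1.0, -0.2, -0.8]
grip_width: 0.0198
grip_force: 29.9
```

Emit:
step_arm(
  rows=[
    [0.001,0,0,0,0,0],
    [0.001,0,0,0,0,0],
    [0,0,0,0,0,0],
  ],
)

```text
time: 10.42
position: [0.5532, 0.1061, 0.2947]
tool_rot: [0.701, 0.713, -0.0, -0.0]
ft_force: [-0.3, -0.6, -1.8]
grip_width: 0.0198
grip_force: 29.9
```

Emit:
step_arm(
  rows=[
    [-0.001,0,0,0,0,0],
    [-0.001,0,0,0,0,0],
    [-0.001,0,0,0,0,0],
    [-0.001,0,0,0,0,0],
    [0,0,0,0,0,0],
  ],
)

```text
time: 11.05
position: [0.5499, 0.1059, 0.2952]
tool_rot: [0.701, 0.713, 0.001, 0.001]
ft_force: [2.3, -0.6, -3.0]
grip_width: 0.0196
grip_force: 29.9
```

Emit:
step_arm(
  rows=[
    [0.001,0,0,0,0,0],
    [0.001,0,0,0,0,0],
    [0,0.001,0,0,0,0],
    [0,0.001,0,0,0,0],
    [0,0,0,0,0,0],
  ],
)

```text
time: 11.68
position: [0.551, 0.1078, 0.2949]
tool_rot: [0.701, 0.713, -0.001, 0.0]
ft_force: [0.1, -3.5, -0.3]
grip_width: 0.0196
grip_force: 30.0
```

Emit:
step_arm(
  rows=[
    [0,-0.001,0,0,0,0],
    [0,-0.001,0,0,0,0],
    [0,-0.001,0,0,0,0],
    [0,-0.001,0,0,0,0],
    [0,0,0,0,0,0],
  ],
)

```text
time: 12.3
position: [0.551, 0.1042, 0.2948]
tool_rot: [0.701, 0.713, -0.0, -0.001]
ft_force: [-0.0, 0.2, -1.0]
grip_width: 0.0201
grip_force: 30.0
```

Emit:
step_arm(
  rows=[
    [0,-0.0005,0,0,0,0],
    [0,-0.0005,0,0,0,0],
    [0,0,0,0,0,0],
  ],
)

```text
time: 12.68
position: [0.5511, 0.1033, 0.2949]
tool_rot: [0.701, 0.713, 0.0, -0.0]
ft_force: [-0.5, 2.5, -1.8]
grip_width: 0.0199
grip_force: 30.0
```

Emit:
step_arm(
  rows=[
    [0.001,0.001,0,0,0,0],
    [0.001,0.0013,0,0,0,0],
    [0.0005,0,0,0,0,0],
    [0,0,0,0,0,0],
  ],
)

```text
time: 13.18
position: [0.5538, 0.1052, 0.295]
tool_rot: [0.701, 0.713, -0.0, 0.0]
ft_force: [0.2, 0.2, -1.6]
grip_width: 0.0197
grip_force: 30.0
```

Emit:
step_arm(
  rows=[
    [0.0005,0,0,0,0,0],
    [0.0005,0,0,0,0,0],
    [0,0,0,0,0,0],
  ],
)

```text
time: 13.55
position: [0.5544, 0.1053, 0.2948]
tool_rot: [0.701, 0.713, -0.0, -0.0]
ft_force: [-1.3, -0.5, -1.3]
grip_width: 0.0199
grip_force: 30.0
```

Wall probing puts the socket axis at TCP (0.5521, 0.1055). I'll centre there and press gently.

Emit:
step_arm(
  rows=[
    [-0.0012,0.0001,0,0,0,0],
    [-0.0012,0.0001,0,0,0,0],
    [0,0,-0.001,0,0,0],
    [0,0,-0.001,0,0,0],
    [0,0,-0.0005,0,0,0],
    [0,0,0,0,0,0],
  ],
)

```text
time: 14.3
position: [0.5523, 0.1055, 0.2924]
tool_rot: [0.701, 0.713, -0.0, -0.0]
ft_force: [0.8, 0.2, -0.6]
grip_width: 0.0198
grip_force: 30.0
```

It's past the mouth with no force. I'll continue down.

Emit:
step_arm(
  rows=[
    [0,0,-0.002,0,0,0],
    [0,0,-0.002,0,0,0],
    [0,0,0,0,0,0],
  ],
)

```text
time: 14.68
position: [0.5522, 0.1055, 0.2882]
tool_rot: [0.701, 0.713, -0.0, -0.0]
ft_force: [0.6, -0.4, -2.0]
grip_width: 0.0197
grip_force: 30.0
```

Emit:
step_arm(
  rows=[
    [0,0,-0.002,0,0,0],
    [0,0,-0.002,0,0,0],
    [0,0,0,0,0,0],
  ],
)

```text
time: 15.05
position: [0.5522, 0.1055, 0.2842]
tool_rot: [0.701, 0.713, -0.0, -0.0]
ft_force: [-0.6, 0.5, -1.8]
grip_width: 0.0197
grip_force: 30.0
```

Emit:
step_arm(
  rows=[
    [0,0,-0.001,0,0,0],
    [0,0,-0.001,0,0,0],
    [0,0,0,0,0,0],
  ],
)

```text
time: 15.42
position: [0.5523, 0.1055, 0.2824]
tool_rot: [0.701, 0.713, -0.0, -0.0]
ft_force: [0.2, -0.3, -1.8]
grip_width: 0.0197
grip_force: 30.0
```

Emit:
step_arm(
  rows=[
    [0,0,-0.001,0,0,0],
    [0,0,-0.001,0,0,0],
    [0,0,0,0,0,0],
  ],
)

```text
time: 15.8
position: [0.5523, 0.1055, 0.2806]
tool_rot: [0.701, 0.713, 0.0, 0.0]
ft_force: [-0.3, -1.0, -0.4]
grip_width: 0.0196
grip_force: 30.0
```

Emit:
step_arm(
  rows=[
    [0,0,-0.0005,0,0,0],
    [0,0,0,0,0,0],
  ],
)

```text
time: 16.05
position: [0.5524, 0.1055, 0.2806]
tool_rot: [0.701, 0.713, 0.0, 0.0]
ft_force: [-1.6, 0.2, 5.2]
grip_width: 0.0197
grip_force: 30.0
```

Floor contact is at TCP z 0.2806 against 0.2807 expected, so the key is fully home. Now I turn clockwise.

Emit:
step_arm(
  rows=[
    [0,0,0,0,0,-3],
    [0,0,0,0,0,-5],
    [0,0,0,0,0,-6],
    [0,0,0,0,0,-6],
    [0,0,0,0,0,-6],
    [0,0,0,0,0,-6],
    [0,0,0,0,0,-6],
    [0,0,0,0,0,0],
  ],
)

```text
time: 17.05
position: [0.552, 0.1056, 0.2806]
tool_rot: [0.895, 0.446, -0.0, -0.0]
ft_force: [-1.1, 1.2, 5.5]
grip_width: 0.0198
grip_force: 30.0
```

```bash
cat > s.py <<'E'
from h import *
o=get_obs();M=R.from_quat(o['tool_rot']).as_matrix();print(o['position'].round(4),o['ft_force'].round(2),o['moment'].round(3),'yaw',np.degrees(np.arctan2(M[1,0],M[0,0])).round(2),o['q'][5],o['time'])
E
python3 s.py
```

```text
[0.552  0.1056 0.2806] [-1.14  1.2   5.47] [-0.009  0.402  0.016] yaw 52.98 0.636417427463802 17.05
```

Emit:
step_arm(
  rows=[
    [0,0,0,0,0,-3],
    [0,0,0,0,0,-3],
    [0,0,0,0,0,-3],
  ],
)

```text
time: 17.42
position: [0.5519, 0.1056, 0.2806]
tool_rot: [0.927, 0.374, -0.0, -0.0]
ft_force: [-2.3, -0.8, 6.5]
grip_width: 0.0199
grip_force: 30.0
```

```bash
python3 s.py
```

```text
[0.5519 0.1056 0.2806] [-2.33 -0.8   6.47] [0.075 0.511 0.113] yaw 43.92 0.7943549986937605 17.425
```

Emit:
step_arm(
  rows=[
    [0,0,0,0,0,-2],
    [0,0,0,0,0,-2],
  ],
)

```text
time: 17.68
position: [0.5519, 0.1056, 0.2806]
tool_rot: [0.94, 0.342, -0.0, -0.0]
ft_force: [-2.7, 0.7, 5.8]
grip_width: 0.0198
grip_force: 30.0
```

```bash
python3 s.py
```

```text
[0.5519 0.1056 0.2806] [-2.72  0.65  5.8 ] [0.129 0.537 0.076] yaw 39.96 0.8635878206076417 17.675
```

Emit:
step_arm(
  rows=[
    [0,0,0,0,0,-2],
    [0,0,0,0,0,-2],
  ],
)

```text
time: 17.92
position: [0.5519, 0.1057, 0.2806]
tool_rot: [0.951, 0.309, -0.0, -0.0]
ft_force: [-3.1, -0.0, 7.1]
grip_width: 0.0198
grip_force: 30.0
```

```bash
python3 s.py
```

```text
[0.5519 0.1057 0.2806] [-3.05 -0.02  7.09] [0.109 0.486 0.07 ] yaw 35.96 0.9334043915376806 17.925
```

Emit:
step_arm(
  rows=[
    [0,0,0,0,0,-2],
  ],
)

```text
time: 18.05
position: [0.5519, 0.1057, 0.2806]
tool_rot: [0.956, 0.292, -0.0, -0.0]
ft_force: [-2.8, 0.4, 7.0]
grip_width: 0.0197
grip_force: 30.0
```

```bash
python3 s.py
```

```text
[0.5519 0.1057 0.2806] [-2.76  0.45  7.  ] [0.062 0.53  0.081] yaw 33.96 0.9682750651458446 18.05
```

Emit:
step_arm(
  rows=[
    [0,0,0,0,0,-2],
  ],
)

```text
time: 18.18
position: [0.5519, 0.1057, 0.2806]
tool_rot: [0.961, 0.275, -0.001, -0.0]
ft_force: [-1.9, 0.4, 5.1]
grip_width: 0.0197
grip_force: 30.0
```

```bash
python3 s.py
```

```text
[0.5519 0.1057 0.2806] [-1.89  0.36  5.09] [0.081 0.478 0.081] yaw 31.96 1.0032266756696862 18.175
```

Emit:
step_arm(
  rows=[
    [0,0,0,0,0,-2],
  ],
)

```text
time: 18.3
position: [0.5519, 0.1057, 0.2806]
tool_rot: [0.966, 0.258, -0.001, -0.0]
ft_force: [-1.9, -0.5, 6.4]
grip_width: 0.0199
grip_force: 30.0
```

```bash
python3 s.py
```

```text
[0.5519 0.1057 0.2806] [-1.87 -0.53  6.37] [0.109 0.532 0.111] yaw 29.95 1.0381208832247808 18.3
```

Emit:
step_arm(
  rows=[
    [0,0,0,0,0,-2],
  ],
)

```text
time: 18.42
position: [0.5519, 0.1057, 0.2806]
tool_rot: [0.97, 0.242, -0.001, -0.0]
ft_force: [-1.8, 0.6, 6.4]
grip_width: 0.0197
grip_force: 30.0
```

```bash
python3 s.py
```

```text
[0.5519 0.1057 0.2806] [-1.79  0.6   6.39] [0.182 0.543 0.138] yaw 27.95 1.0730158012347746 18.425
```

Emit:
step_arm(
  rows=[
    [0,0,0,0,0,-1.5],
  ],
)

```text
time: 18.55
position: [0.5518, 0.1057, 0.2805]
tool_rot: [0.973, 0.229, -0.001, -0.0]
ft_force: [-2.4, 0.9, 6.6]
grip_width: 0.0191
grip_force: 30.0
```

```bash
python3 s.py
```

```text
[0.5518 0.1057 0.2805] [-2.42  0.89  6.57] [0.158 0.571 0.086] yaw 26.46 1.098982897370448 18.55
```

Emit:
step_arm(
  rows=[
    [0,0,0,0,0,-1.5],
  ],
)

```text
time: 18.68
position: [0.5518, 0.1057, 0.2806]
tool_rot: [0.976, 0.216, -0.001, -0.0]
ft_force: [-1.7, -0.5, 7.6]
grip_width: 0.0194
grip_force: 30.0
```

```bash
python3 s.py
```

```text
[0.5518 0.1057 0.2806] [-1.75 -0.51  7.59] [0.164 0.533 0.118] yaw 24.97 1.1251121119677738 18.675
```

Emit:
step_arm(
  rows=[
    [0,0,0,0,0,-1.5],
  ],
)

```text
time: 18.8
position: [0.5518, 0.1057, 0.2805]
tool_rot: [0.979, 0.203, -0.001, -0.0]
ft_force: [-2.7, 1.4, 6.8]
grip_width: 0.0196
grip_force: 30.0
```

```bash
python3 s.py
```

```text
[0.5518 0.1057 0.2805] [-2.67  1.44  6.79] [0.085 0.549 0.091] yaw 23.46 1.1513442577638018 18.8
```

Emit:
step_arm(
  rows=[
    [0,0,0,0,0,-1.5],
  ],
)

```text
time: 18.92
position: [0.5518, 0.1058, 0.2806]
tool_rot: [0.982, 0.191, -0.001, -0.0]
ft_force: [-1.9, 0.1, 6.5]
grip_width: 0.0201
grip_force: 30.0
```

```bash
python3 s.py
```

```text
[0.5518 0.1058 0.2806] [-1.9   0.1   6.51] [0.187 0.547 0.086] yaw 21.97 1.1774644076269576 18.925
```

Emit:
step_arm(
  rows=[
    [0,0,0,0,0,-1.5],
  ],
)

```text
time: 19.05
position: [0.5518, 0.1058, 0.2805]
tool_rot: [0.984, 0.178, -0.001, -0.0]
ft_force: [-2.4, 1.2, 6.1]
grip_width: 0.0202
grip_force: 30.0
```

```bash
python3 s.py
```

```text
[0.5518 0.1058 0.2805] [-2.43  1.17  6.06] [0.197 0.535 0.16 ] yaw 20.48 1.2035181988240558 19.05
```

Emit:
step_arm(
  rows=[
    [0,0,0,0,0,-1],
  ],
)

```text
time: 19.18
position: [0.5518, 0.1058, 0.2806]
tool_rot: [0.986, 0.169, -0.001, -0.0]
ft_force: [-2.0, 1.2, 6.0]
grip_width: 0.0199
grip_force: 30.0
```

```bash
python3 s.py
```

```text
[0.5518 0.1058 0.2806] [-1.98  1.16  6.02] [0.163 0.59  0.259] yaw 19.51 1.2205051676470158 19.175
```

Emit:
step_arm(
  rows=[
    [0,0,0,0,0,-1],
  ],
)

```text
time: 19.3
position: [0.5518, 0.1058, 0.2806]
tool_rot: [0.987, 0.161, -0.001, -0.0]
ft_force: [-1.7, 0.8, 6.7]
grip_width: 0.0198
grip_force: 30.0
```

```bash
python3 s.py
```

```text
[0.5518 0.1058 0.2806] [-1.72  0.77  6.72] [0.2   0.52  0.227] yaw 18.53 1.2376712683827826 19.3
```

Emit:
step_arm(
  rows=[
    [0,0,0,0,0,-1],
  ],
)

```text
time: 19.42
position: [0.5518, 0.1058, 0.2806]
tool_rot: [0.988, 0.153, -0.001, -0.0]
ft_force: [-2.5, 1.6, 5.8]
grip_width: 0.0197
grip_force: 30.1
```

```bash
python3 s.py
```

```text
[0.5518 0.1058 0.2806] [-2.49  1.6   5.78] [0.248 0.551 0.383] yaw 17.55 1.2548898464619986 19.425
```

Emit:
step_arm(
  rows=[
    [0,0,0,0,0,0],
  ],
)

```text
time: 19.55
position: [0.5518, 0.1058, 0.2805]
tool_rot: [0.988, 0.153, -0.001, -0.0]
ft_force: [-3.2, 0.5, 6.1]
grip_width: 0.0198
grip_force: 30.1
```

```bash
python3 s.py
```

```text
[0.5518 0.1058 0.2805] [-3.2   0.5   6.07] [0.257 0.567 0.3  ] yaw 17.58 1.254447414235258 19.55
```

A static torque of about 0.3 N·m remains while the key is still, so the stop is reached. I'll relax the torque and release.

Emit:
step_arm(
  rows=[
    [0,0,0.0003,0,0,1.5],
    [0,0,0,0,0,0.5],
    [0,0,0,0,0,0],
  ],
)

```text
time: 19.92
position: [0.5519, 0.1057, 0.2806]
tool_rot: [0.986, 0.169, -0.001, -0.0]
ft_force: [-3.4, 1.6, 7.8]
grip_width: 0.0196
grip_force: 30.0
```

```bash
python3 s.py
```

```text
[0.5519 0.1057 0.2806] [-3.44  1.57  7.83] [ 0.24   0.536 -0.057] yaw 19.47 1.2206460405975423 19.925
```

Emit:
step_arm(
  rows=[
    [0,0,0,0,0,0],
    [0,0,0,0,0,0],
    [0,0,0,0,0,0],
    [0,0,0,0,0,0],
    [0,0,0,0,0,0],
    [0,0,0,0,0,0],
  ],
  jaw=0.06,
)

```text
time: 20.68
position: [0.5523, 0.1055, 0.2802]
tool_rot: [0.986, 0.169, -0.0, 0.0]
ft_force: [0.1, -0.0, 0.3]
grip_width: 0.0592
grip_force: 0.0
```

Released. I'll rise straight up, back away, and check.

Emit:
step_arm(
  rows=[
    [0,0,0.02,0,0,0],
    [0,0,0.04,0,0,0],
    [0,0,0.05,0,0,0],
    [0,0,0.03,0,0,0],
    [-0.02,-0.04,0,0,0,0],
    [-0.02,-0.05,0,0,0,0],
    [0,0,0,0,0,0],
    [0,0,0,0,0,0],
  ],
)

```text
time: 21.68
position: [0.5125, 0.0155, 0.4204]
tool_rot: [0.986, 0.169, 0.0, -0.0]
ft_force: [0.1, 0.7, -0.1]
grip_width: 0.0599
grip_force: 0.0
```

Run:
```python
from m import *
o=get_obs();print(o['position'],o['time'])
for n in ['side','wrist']:
    c=camera(n);P=cloud(c,o);px=c['pixels'].astype(int)
    m=(np.hypot(P[...,0]-.552,P[...,1]-.106)<.05)&(P[...,2]>.118)&(P[...,2]<.14)&(px[...,2]>110)&(px[...,1]<90)
    print(n,m.sum(),rect(P[m]) if m.any() else 0,P[m].mean(0) if m.any() else 0, np.percentile(P[m][:,2],[10,50,90]) if m.any() else 0)
    if n=='side': cv2.imwrite('pics/s4.png',cv2.resize(c['pixels'][110:370,150:370],None,fx=2.2,fy=2.2,interpolation=cv2.INTER_CUBIC))
```

```text
[0.51248545 0.01553748 0.42040786] 21.675
side 157 (array([551. , 102.6]), array([70.8, 25.6]), 15.1) [0.54981374 0.0998664  0.12540241] [0.1200989  0.12639056 0.12932699]
wrist 1660 (array([552.6, 106.1]), array([68.9, 18.2]), 18.8) [0.5543773  0.10597481 0.12794113] [0.12615512 0.12825588 0.12934675]
```

View pics/s4.png

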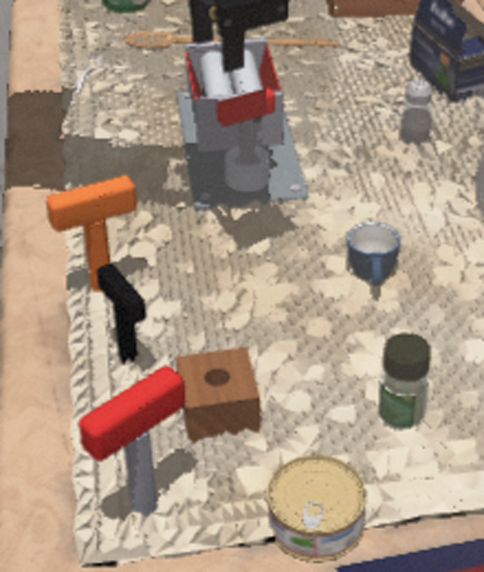

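The picture shows the key upright in the boss at (248,150). Its handle top is at z 0.128–0.129 m (0.129 when fully home), and the bystanders haven't moved.

```bash
python3 -c "
from rig import hand_in
print(hand_in())"
```

```text
the job is handed in; nothing more can be done
None
```

The red hex key stands upright and fully home in the clamp screw's socket, the screw is turned clockwise to its stop, the gripper has let go, and the job was handed in after about 22 s of robot time; no verdict came back.

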